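# Empty the graphite tray into the tub and hold it ready

### The arm

A 6-joint arm with a two-finger parallel gripper is mounted at the origin on the work surface. World frame = base frame: x ahead of the robot, y to its left, z up, the work surface at z = 0. Lengths are in m, angles in degrees, forces in N, time in s.
With the tool pointing down it reaches from about 0.4 to 0.825 m from the base axis. Payload 7 kg.
Tool frame: the origin (TCP) lies midway between the tips of the shut fingers; the grasp point (between the pads) lies 19 mm behind it (ctrl.hold_point_z is the distance from the TCP to the grasp point, in m); z points along the fingers, y is the line along which they close (so a half turn about z gives the same grasp; the last joint's range is limited). The gripper opens to 88 mm and grips with 3 to 60 N. Pads are 19 mm wide; open, the fingers measure 130 mm over their backs; the gripper's body (78 mm by 193 mm) begins 47 mm behind the grasp point.
Start: joints at [91.908, 20.546, 0.682, 0, -70.136, -16.507], TCP at [0.17, 0.653, 0.227] pointing down, gripper open.
Joint ranges: [-176.03, 176.03], [-82.01, 121.73], [-58.28, 71.71], [-173.87, 95.51], [-174.79, -0.11], [-173.66, 173.66]. Speed limits (degrees/s): [136.94, 136.94, 172.46, 180, 180, 180].

### API

Orientations are given as [roll, pitch, yaw] about the fixed x, y, z axes, in that order (R = Rz(yaw) Ry(pitch) Rx(roll)).
In Python, from plant import ctrl gives the robot as it stands.
- The arm moves only by the tool apply_moves, never from a script. Its argument "deltas" is a list of rows, each an object with "fingers": the finger opening in mm, from 0 to 87.6; "delta_pos": the shift along the tool's x, y, z in mm, a list of three; "angular": the turn, a rotation vector about the tool's x, y, z in degrees, a list of three. A call has 1 to 10 rows; each row is the pose to reach, as a shift and turn from the pose commanded when the call began, along the tool's axes at that moment; what a row does not reach only later rows make up. A row lasts 1/10 s, in which the tool goes at most 50 mm and 8.59 degrees, less where a joint would pass 70% of its speed; a pose out of reach is approached as far as the arm can. A call with a gripper value outside its range is refused whole. The fingers move at their own pace and stop on an object; the grip force is fixed at half the most. Time passes only in rows, so rows that repeat a pose let the fingers close. It gives the time, the measured TCP pose, the force, the opening and the grip force at its end, in the units of the state.
- ctrl.get_obs(): the state, without advancing time (a new reading comes with each control period).
- ctrl.snapshot(name): name is "scene" or "top"; returns the picture (420x560x3 uint8, red, green, blue); there is no depth.
- ctrl.camera_params(name): a dict with "fx", "fy", "cx", "cy" (pixels), "cam_to_world" (4x4, takes a point from camera to world coordinates). Camera axes: x right, y up, looking along -z (the intrinsics and any distortion apply to the point x, -y, -z); pixel columns grow to the right and rows downward; lengths in m; the calibration is good to about 2 mm. A picture is of the moment at which its call begins. camera_params takes no time and is no camera call.
- ctrl.close_job(): hands the job in; it is judged then, once.
The state is a dict: "clock": time; "joint_pos": joint angles; "qvel": joint speeds; "tau": joint torques, N m; "tool_pos": TCP position; "orientation": TCP orientation; "force": force on the tool from outside, world axes, zero at the start; "moment": the same for the moment, N m; "opening": finger opening in m; "gripper_force": force on a finger pad.
Only numpy, scipy, OpenCV 4.12 (cv2) and the standard library are available. Lean on these libraries where they do the work, as an engineer would, in place of code of your own. Each camera call takes 0.05 s, during which the arm holds its last target. There are 200 camera calls.

### The job

Pick the metal tray up by its wooden bar, lifting it level off its wooden block so that no graphite falls off, then tip its open end low over the yellow tub until all four pieces have slid into the tub. Level the empty tray again, bring it back above the wooden block and finish holding it there by the bar, level and still, 15 cm or more above the bench and touching nothing else: do not put it down or let go. Leave the tub, the pot, the jar and the scrubbing brush where they stand.

Things in the scene. Friction and masses are not known exactly. Their poses are not given: they have to be found in the camera images.
- tray: shallow aluminium tray, 170 mm (its x) by 110 mm (its y), 3 mm sheet, walls 23 mm high on three sides, open (no wall) at its +x end; a wooden bar crosses above its middle along y on two steel posts. About 0.22 kg (varies by a third), balanced nearly under the bar. Smooth: pieces start to slide at 15 to 25 degrees of tilt. Origin at the centre of its underside, z up. Starts loose on the wooden block
- tray_lip (a point): middle of the tray's open end, on the underside: 85 mm from the tray's origin along its +x; axes as the tray's
- tray_bar (a point): centre of the tray's wooden bar, 70 mm above the tray's underside; axes as the tray's. The bar is 14 mm thick along the tray's x, 20 mm tall and 100 mm long between the posts; 57 mm are free between it and the tray's floor. Grip it across its thickness, from above
- tub: yellow plastic open tub, 240 mm (its x) by 200 mm (its y), 80 mm high, wall and floor 5 mm thick, 0.8 kg, loose on the bench. Origin at the centre of its underside, z up
- block: plain wooden block fixed to the bench, 150 mm (its x) by 100 mm (its y), 30 mm high, on which the tray stands at the start. Origin at the centre of its underside
- piece0: graphite block, dark grey, 30 x 20 x 18 mm, about 20 g, loose on the tray's floor at the start; origin at the centre of its underside as it lies at the start
- piece1: graphite block, dark grey, 30 x 20 x 18 mm, about 20 g, loose on the tray's floor at the start; origin at the centre of its underside as it lies at the start
- piece2: graphite block, dark grey, 30 x 20 x 18 mm, about 20 g, loose on the tray's floor at the start; origin at the centre of its underside as it lies at the start
- piece3: graphite block, dark grey, a disc 24 mm across and 18 mm high, about 20 g, loose on the tray's floor at the start; origin at the centre of its underside as it lies at the start
- pot: blue enamel pot, 110 mm across, 85 mm high, a bystander near the far edge of the bench; origin at the centre of its underside
- jar: white jar, 70 mm across, 80 mm high, a bystander near the far edge; origin at the centre of its underside
- scrub: scrubbing brush lying bristles down, 60 x 130 x 42 mm, a bystander near the far edge; origin at the centre of its underside
Not all that is in view belongs to the job. What is meant by the tray is not red, and is the larger of those in its own colour.

How it is judged:
By the outcome, as a careful person would: the job done as asked, in the order asked, and still so for the second after the job is handed in, while the arm keeps its last pose, push and grip.
It also fails if it takes over 61 s, if anything falls off the work surface, if the arm or the gripper's body presses on something with over 40 N, if the wrist force passes 120 N, or if a joint passes its speed limit or range.

## Working session

There is one attempt and no reset: what is moved stays moved. The work goes in short steps, Python scripts to look and compute and a tool call to move; the robot and the scene stay as the last step left them, time stands still between calls to the robot, and variables do not carry over. Pictures are saved under pics/ and viewed, at most 10 in all, crops included, and the job is handed in when it is done.

Besides the shell and the picture viewer there is one more tool, called after "Call:" as name([rows], argument=value, ...), one row to a line, values as JSON. apply_moves: Moves the arm, as the interface text tells. Its arguments: {"type":"object","properties":{"deltas":{"type":"array"}},"required":["deltas"]}

```bash
mkdir -p pics
python3 - <<'E'
from plant import ctrl
import cv2,numpy as np
for n in("scene","top"):
    cv2.imwrite(f"pics/{n}0.png",ctrl.snapshot(n)[:,:,::-1]); print(n,{k:np.round(v,4).tolist() if not isinstance(v,str) else v for k,v in ctrl.camera_params(n).items()})
print(ctrl.get_obs(),ctrl.hold_point_z)
E
```

```text
scene {'fx': 488.8945, 'fy': 488.8945, 'cx': 281.3229, 'cy': 203.724, 'cam_to_world': [[0.4235, -0.5535, 0.7171, 1.2721], [0.9059, 0.2602, -0.3342, -0.3705], [-0.0016, 0.7912, 0.6116, 0.7481], [0.0, 0.0, 0.0, 1.0]]}
top {'fx': 484.8939, 'fy': 484.8939, 'cx': 270.9846, 'cy': 220.9036, 'cam_to_world': [[0.0089, 0.9965, -0.083, 0.3736], [-0.9999, 0.008, -0.0115, -0.0101], [-0.0108, 0.083, 0.9965, 1.2864], [0.0, 0.0, 0.0, 1.0]]}
{'clock': 0.1, 'joint_pos': array([ 9.19073663e+01,  2.05846083e+01,  6.38014317e-01, -1.80605430e-02,
       -7.01353647e+01, -1.65049479e+01]), 'qvel': array([ 0.0280374 ,  0.04333088,  0.08232613,  0.03000018, -0.00759474,
       -0.03313542]), 'tau': array([-7.48153343e-04, -5.84164488e+01,  2.93749738e+01,  7.01553851e+00,
        1.01087141e-02, -5.34005301e-05]), 'tool_pos': array([0.17005568, 0.65276611, 0.22573843]), 'orientation': array([ 1.79916594e+02, -7.00699570e-03, -1.46037256e+01]), 'force': array([0.0275176 , 0.02869016, 0.18890004]), 'moment': array([-0.06014692, -0.0121622 , -0.02614204]), 'gripper_force': 0.0, 'opening': 0.0876446608856782} 0.0188
```

View pics/scene0.png

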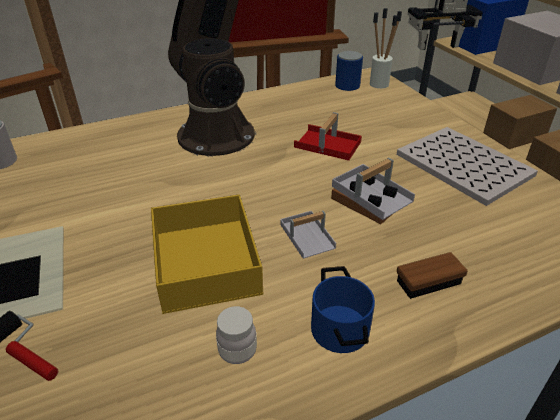

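View pics/top0.png

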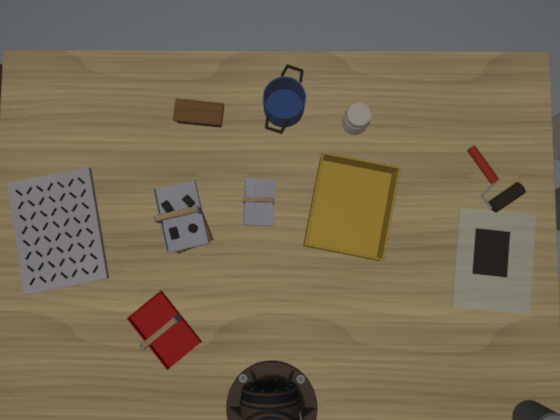

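Candidates for the tray: the red tray (top view 165,330), the small grey tray (259,202), the larger grey tray with graphite (182,216), and the perforated plate (57,230). By the description it is the one at (182,216). I'll check it in a close crop.

Run:
```python
import cv2,numpy as np
a=cv2.imread("pics/top0.png")[165:265,135:235]; b=cv2.imread("pics/scene0.png")[145:225,323:423]
a=cv2.resize(a,None,fx=4,fy=4,interpolation=2); b=cv2.resize(b,None,fx=4,fy=4,interpolation=2)
b=cv2.copyMakeBorder(b,0,80,0,0,0)
cv2.imwrite("pics/crop.png",np.hstack([a,b]))
```

```text
(no output)
```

View pics/crop.png

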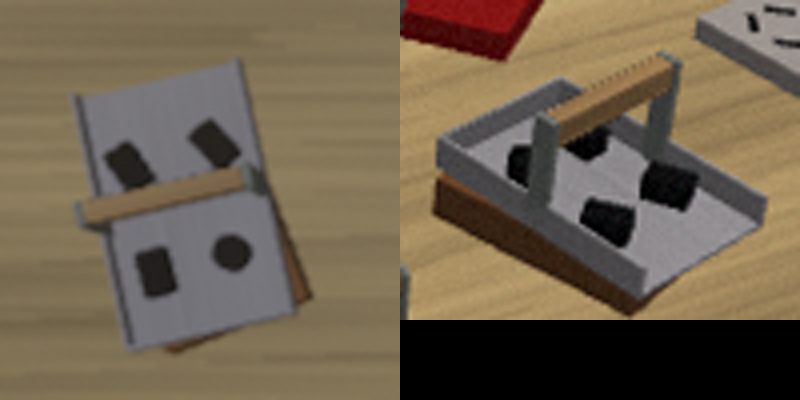

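The crop confirms it: the larger grey tray holds four dark pieces. Its wall is at the end near the robot (crop bottom) and its open end is away from the robot (crop top, corners 78,97 and 240,60). The bar runs from (82,213) to (245,180).

```bash
cat > h.py <<'E'
import numpy as np,cv2
from plant import ctrl
P={n:ctrl.camera_params(n) for n in("scene","top")}
def cast(n,uv,z):
    p=P[n];T=np.array(p["cam_to_world"]);uv=np.atleast_2d(np.float64(uv))
    d=np.c_[(uv[:,0]-p["cx"])/p["fx"],-(uv[:,1]-p["cy"])/p["fy"],-np.ones(len(uv))]@T[:3,:3].T
    return T[:3,3]+d*((z-T[2,3])/d[:,2:])
def proj(n,X):
    p=P[n];T=np.array(p["cam_to_world"]);c=(np.atleast_2d(X)-T[:3,3])@T[:3,:3]
    return np.c_[p["cx"]-p["fx"]*c[:,0]/c[:,2],p["cy"]+p["fy"]*c[:,1]/c[:,2]]
E
python3 - <<'E'
from h import *
np.set_printoptions(precision=4,suppress=True)
o=lambda l:[(135+x/4,165+y/4) for x,y in l]
s=lambda l:[(323+(x-400)/4,145+y/4) for x,y in l]
bar=cast("top",o([(82,204),(242,168),(246,190),(85,224)]),.11)
print("bar top",bar,bar.mean(0))
b2=cast("scene",s([(549,118),(660,53),(679,68),(563,137)]),.11);print("scene bar top",b2,b2.mean(0))
c=cast("top",o([(78,97),(130,350),(297,315),(240,60)]),.053);print("corners walltop",c,c.mean(0))
d=bar[1]-bar[0]+bar[2]-bar[3];print("yaw bar",np.degrees(np.arctan2(d[1],d[0]))+90)
for a,b in((0,1),(3,2)):
    e=c[a]-c[b];print("yaw wall",np.degrees(np.arctan2(e[1],e[0])),np.linalg.norm(e))
im=cv2.imread("pics/top0.png");h=cv2.cvtColor(im,cv2.COLOR_BGR2HSV)
m=cv2.inRange(h,(20,170,60),(35,255,255));m=cv2.morphologyEx(m,cv2.MORPH_OPEN,np.ones((3,3)))
k=max(cv2.findContours(m,0,2)[0],key=cv2.contourArea);r=cv2.minAreaRect(k);q=cv2.boxPoints(r)
print("tub px",q);t=cast("top",q,.08);print(t,t.mean(0))
E
```

```text
bar top [[0.4813 0.2857 0.11  ]
 [0.5041 0.1883 0.11  ]
 [0.4906 0.1856 0.11  ]
 [0.469  0.2835 0.11  ]] [0.4863 0.2358 0.11  ]
scene bar top [[0.5014 0.1901 0.11  ]
 [0.4706 0.2886 0.11  ]
 [0.4894 0.2892 0.11  ]
 [0.5212 0.187  0.11  ]] [0.4956 0.2387 0.11  ]
corners walltop [[0.5556 0.3046 0.053 ]
 [0.3935 0.2667 0.053 ]
 [0.4166 0.1608 0.053 ]
 [0.5804 0.2007 0.053 ]] [0.4865 0.2332 0.053 ]
yaw bar 12.82668832314748
yaw wall 13.145654567695809 0.16647978020109008
yaw wall 13.708541144752871 0.16855073140800111
tub px [[381.5999 227.8   ]
 [384.6399 206.52  ]
 [390.6599 207.38  ]
 [387.62   228.66  ]]
[[ 0.459  -0.2715  0.08  ]
 [ 0.5123 -0.2796  0.08  ]
 [ 0.5103 -0.2946  0.08  ]
 [ 0.457  -0.2864  0.08  ]] [ 0.4846 -0.283   0.08  ]
```

Call:
apply_moves([
  {"fingers": 87.6,"delta_pos": [20,16,0],"angular": [0,0,3]},
  {"fingers": 87.6,"delta_pos": [60,47,0],"angular": [0,0,9]},
  {"fingers": 87.6,"delta_pos": [100,78,0],"angular": [0,0,15]},
  {"fingers": 87.6,"delta_pos": [140,110,0],"angular": [0,0,21]},
  {"fingers": 87.6,"delta_pos": [180,141,0],"angular": [0,0,27]},
  {"fingers": 87.6,"delta_pos": [220,172,0],"angular": [0,0,33]},
  {"fingers": 87.6,"delta_pos": [260,204,0],"angular": [0,0,39]},
  {"fingers": 87.6,"delta_pos": [300,235,0],"angular": [0,0,45]},
  {"fingers": 87.6,"delta_pos": [335,263,0],"angular": [0,0,51]},
  {"fingers": 87.6,"delta_pos": [370,290,10],"angular": [0,0,56]},
])

```text
clock: 1.1
tool_pos: [0.4565, 0.2777, 0.2177]
orientation: [-179.9, 0.1, -70.8]
force: [0.3, 1.3, -1.0]
opening: 0.0878
gripper_force: 0.0
```

Call:
apply_moves([
  {"fingers": 87.6,"delta_pos": [26,-8,20],"angular": [0,0,3]},
  {"fingers": 87.6,"delta_pos": [46,-15,45],"angular": [0,0,5]},
  {"fingers": 87.6,"delta_pos": [52,-17,60],"angular": [0,0,6.2]},
  {"fingers": 87.6,"delta_pos": [52,-17,67],"angular": [0,0,6.2]},
  {"fingers": 87.6,"delta_pos": [52,-17,67],"angular": [0,0,6.2]},
])

```text
clock: 1.6
tool_pos: [0.4879, 0.2355, 0.1486]
orientation: [179.9, -0.1, -76.8]
force: [-0.4, 0.4, 0.8]
opening: 0.0874
gripper_force: 0.0
```

Run:
```python
from h import *
b=ctrl.snapshot("scene")[:,:,::-1]
cv2.imwrite("pics/s1.png",cv2.resize(b[80:240,290:460],None,fx=3,fy=3,interpolation=2))
t=cv2.imread("pics/top0.png")[130:280,285:420]
cv2.imwrite("pics/tub.png",cv2.resize(t,None,fx=4,fy=4,interpolation=2))
o=ctrl.get_obs();print(o["tool_pos"],o["orientation"],o["joint_pos"])
```

```text
[0.48828082 0.23618351 0.14960434] [ 1.79980894e+02 -2.10035124e-02 -7.67458002e+01] [ 4.65269104e+01  1.18593967e+01 -2.22443230e+01  8.54567079e-03
 -5.59237777e+01 -3.32775039e+01]
```

View pics/s1.png

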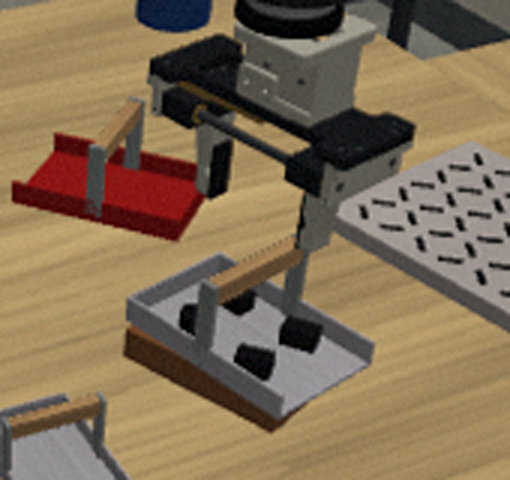

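View pics/tub.png

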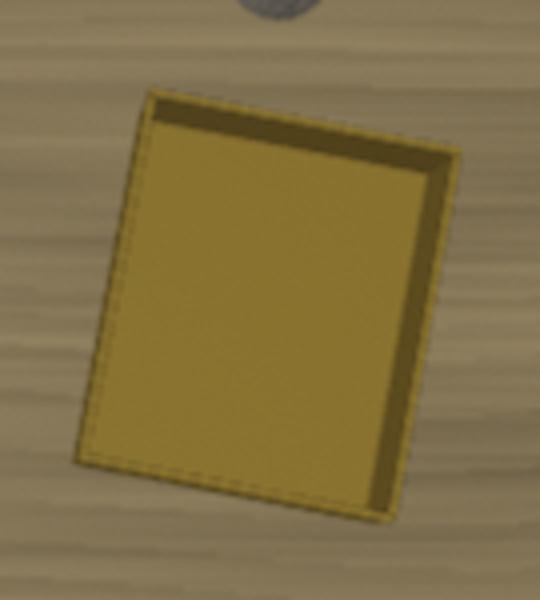

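The fingers straddle the bar: in the crop their tips are at (215,195) and (310,240), with the bar at (250,270). The tub's rim corners in its crop are (152,92), (460,150), (393,522) and (76,462). Next I descend.

Call:
apply_moves([
  {"fingers": 87.6,"delta_pos": [0,0,20],"angular": [0,0,0]},
  {"fingers": 87.6,"delta_pos": [0,0,40],"angular": [0,0,0]},
  {"fingers": 87.6,"delta_pos": [0,0,55],"angular": [0,0,0]},
  {"fingers": 87.6,"delta_pos": [0,0,64],"angular": [0,0,0]},
  {"fingers": 80,"delta_pos": [0,0,68],"angular": [0,0,0]},
  {"fingers": 70,"delta_pos": [0,0,69],"angular": [0,0,0]},
  {"fingers": 60,"delta_pos": [0,0,69],"angular": [0,0,0]},
  {"fingers": 50,"delta_pos": [0,0,69],"angular": [0,0,0]},
  {"fingers": 42,"delta_pos": [0,0,69],"angular": [0,0,0]},
  {"fingers": 35,"delta_pos": [0,0,69],"angular": [0,0,0]},
])

```text
clock: 2.65
tool_pos: [0.4886, 0.236, 0.081]
orientation: [-180.0, 0.0, -76.8]
force: [-0.4, 0.5, -0.7]
opening: 0.0456
gripper_force: 0.0
```

Call:
apply_moves([
  {"fingers": 30,"delta_pos": [0,0,0],"angular": [0,0,0]},
  {"fingers": 26,"delta_pos": [0,0,0],"angular": [0,0,0]},
  {"fingers": 23,"delta_pos": [0,0,0],"angular": [0,0,0]},
  {"fingers": 20,"delta_pos": [0,0,0],"angular": [0,0,0]},
  {"fingers": 18,"delta_pos": [0,0,0],"angular": [0,0,0]},
  {"fingers": 16,"delta_pos": [0,0,0],"angular": [0,0,0]},
  {"fingers": 14,"delta_pos": [0,0,0],"angular": [0,0,0]},
  {"fingers": 10,"delta_pos": [0,0,0],"angular": [0,0,0]},
  {"fingers": 4,"delta_pos": [0,0,0],"angular": [0,0,0]},
  {"fingers": 0,"delta_pos": [0,0,0],"angular": [0,0,0]},
])

```text
clock: 3.65
tool_pos: [0.4884, 0.2359, 0.0805]
orientation: [180.0, -0.0, -76.8]
force: [-0.9, -0.4, -1.1]
opening: 0.0137
gripper_force: 30.0
```

Run:
```python
from h import *
np.set_printoptions(precision=4,suppress=True)
b=ctrl.snapshot("scene")[:,:,::-1]
cv2.imwrite("pics/s2.png",cv2.resize(b[80:240,290:460],None,fx=3,fy=3,interpolation=2))
q=np.array([(152,92),(460,150),(393,522),(76,462)])/4+(285,130)
t=cast("top",q,.08);print(t,t.mean(0))
o=ctrl.get_obs();print(o)
```

```text
[[ 0.647  -0.1259  0.08  ]
 [ 0.6112 -0.3191  0.08  ]
 [ 0.3779 -0.2748  0.08  ]
 [ 0.4133 -0.0788  0.08  ]] [ 0.5124 -0.1996  0.08  ]
{'clock': 3.7, 'joint_pos': array([ 46.4887,  16.3632, -26.8517,  -0.0014, -46.7871, -33.2865]), 'qvel': array([ 0.0922,  0.0367, -0.0233,  0.0367,  0.0281, -0.0204]), 'tau': array([  0.0131, -45.9181,  22.7903,   5.4749,   0.0298,   0.0229]), 'tool_pos': array([0.4884, 0.2359, 0.0805]), 'orientation': array([179.9978,  -0.0003, -76.7988]), 'force': array([-0.551, -0.372,  0.412]), 'moment': array([ 0.0628, -0.0074, -0.0373]), 'gripper_force': 29.98217672109604, 'opening': 0.013540706968574647}
```

View pics/s2.png

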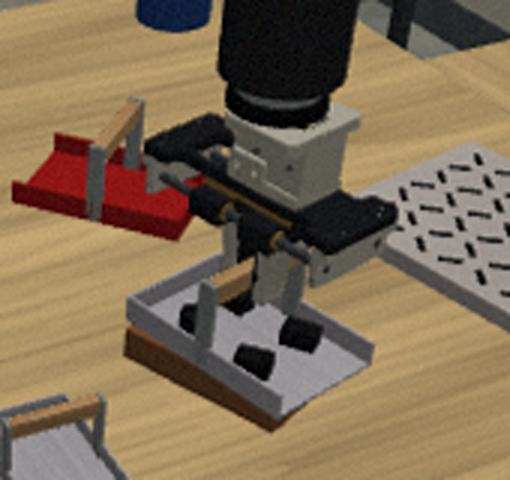

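The bar is gripped: opening 13.7 mm, force 30 N. Next, lift level.

Call:
apply_moves([
  {"fingers": 0,"delta_pos": [0,0,-4],"angular": [0,0,0]},
  {"fingers": 0,"delta_pos": [0,0,-13],"angular": [0,0,0]},
  {"fingers": 0,"delta_pos": [0,0,-28],"angular": [0,0,0]},
  {"fingers": 0,"delta_pos": [0,0,-46],"angular": [0,0,0]},
  {"fingers": 0,"delta_pos": [0,0,-66],"angular": [0,0,0]},
  {"fingers": 0,"delta_pos": [0,0,-86],"angular": [0,0,0]},
  {"fingers": 0,"delta_pos": [0,0,-102],"angular": [0,0,0]},
  {"fingers": 0,"delta_pos": [0,0,-114],"angular": [0,0,0]},
  {"fingers": 0,"delta_pos": [0,0,-122],"angular": [0,0,0]},
  {"fingers": 0,"delta_pos": [0,0,-125],"angular": [0,0,0]},
])

```text
clock: 4.7
tool_pos: [0.4885, 0.236, 0.2063]
orientation: [-180.0, 0.0, -76.8]
force: [-0.5, -0.6, -3.5]
opening: 0.0138
gripper_force: 30.0
```

Run:
```python
from h import *
a=ctrl.snapshot("top")[:,:,::-1]; b=ctrl.snapshot("scene")[:,:,::-1]
f=lambda i:cv2.resize(i,(400,400),interpolation=2)
cv2.imwrite("pics/s3.png",np.hstack([f(a[140:280,110:250]),f(b[80:220,300:440])]))
print(ctrl.get_obs()["force"],ctrl.get_obs()["opening"])
```

```text
[-0.20148473 -0.74107242 -4.23472425] 0.01381955306655208
```

View pics/s3.png

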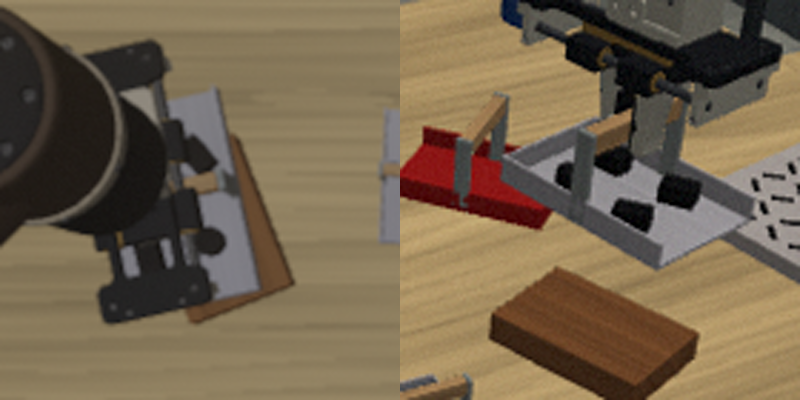

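The tray is lifted level with all four pieces on its floor (right half: 570,178; 612,160; 632,213; 680,190), and the block is free below it, its top corners at about (560,268), (698,335) and (490,315). Next, the transit with a turn.

Call:
apply_moves([
  {"fingers": 0,"delta_pos": [4,0.5,0],"angular": [0,0,1]},
  {"fingers": 0,"delta_pos": [11,1.5,0],"angular": [0,0,3.5]},
  {"fingers": 0,"delta_pos": [26,3.5,0],"angular": [0,0,8]},
  {"fingers": 0,"delta_pos": [44,6,0],"angular": [0,0,13.5]},
  {"fingers": 0,"delta_pos": [66,9,0],"angular": [0,0,20]},
  {"fingers": 0,"delta_pos": [88,12,0],"angular": [0,0,27]},
  {"fingers": 0,"delta_pos": [110,15,0],"angular": [0,0,34]},
  {"fingers": 0,"delta_pos": [131,17.5,0],"angular": [0,0,40]},
  {"fingers": 0,"delta_pos": [149,20,0],"angular": [0,0,45]},
  {"fingers": 0,"delta_pos": [163,22,0],"angular": [0,0,50]},
])

```text
clock: 5.8
tool_pos: [0.5037, 0.0707, 0.2047]
orientation: [180.0, -0.1, -127.1]
force: [1.3, -0.3, -2.8]
opening: 0.0139
gripper_force: 30.0
```

Call:
apply_moves([
  {"fingers": 0,"delta_pos": [8,-7,0],"angular": [0,0,3.5]},
  {"fingers": 0,"delta_pos": [20,-18,0],"angular": [0,0,8.5]},
  {"fingers": 0,"delta_pos": [36,-33,0],"angular": [0,0,15]},
  {"fingers": 0,"delta_pos": [53,-49,0],"angular": [0,0,22]},
  {"fingers": 0,"delta_pos": [71,-65,0],"angular": [0,0,29.5]},
  {"fingers": 0,"delta_pos": [89,-82,0],"angular": [0,0,37]},
  {"fingers": 0,"delta_pos": [108,-99,0],"angular": [0,0,45]},
  {"fingers": 0,"delta_pos": [126,-115,0],"angular": [0,0,52.5]},
  {"fingers": 0,"delta_pos": [141,-129,0],"angular": [0,0,59]},
  {"fingers": 0,"delta_pos": [150,-138,0],"angular": [0,0,63]},
])

```text
clock: 6.8
tool_pos: [0.5242, -0.1322, 0.2046]
orientation: [-180.0, -0.1, 169.8]
force: [0.0, -1.3, -3.9]
opening: 0.0135
gripper_force: 30.0
```

Call:
apply_moves([
  {"fingers": 0,"delta_pos": [1,-5,0],"angular": [0,0,1.5]},
  {"fingers": 0,"delta_pos": [1,-5,0],"angular": [0,0,1.5]},
  {"fingers": 0,"delta_pos": [1,-5,0],"angular": [0,0,1.5]},
])

```text
clock: 7.1
tool_pos: [0.5227, -0.1351, 0.2052]
orientation: [-180.0, -0.0, 168.8]
force: [0.2, -0.5, -2.9]
opening: 0.014
gripper_force: 30.0
```

Run:
```python
from h import *
a=ctrl.snapshot("top")[:,:,::-1]; b=ctrl.snapshot("scene")[:,:,::-1]
f=lambda i:cv2.resize(i,(400,400),interpolation=2)
cv2.imwrite("pics/s4.png",np.hstack([f(a[110:290,240:420]),f(b[100:320,120:340])]))
o=ctrl.get_obs();print(o["tool_pos"],o["orientation"],o["force"],o["joint_pos"])
```

```text
[ 0.52295639 -0.13481003  0.20550326] [ 1.79996154e+02 -5.93960475e-03  1.68790264e+02] [ 1.3046539   0.92231802 -2.61873255] [ 6.34332587e+00  8.74896942e+00 -1.81633201e+01 -6.12111964e-03
 -6.30922137e+01 -1.07550291e+02]
```

View pics/s4.png

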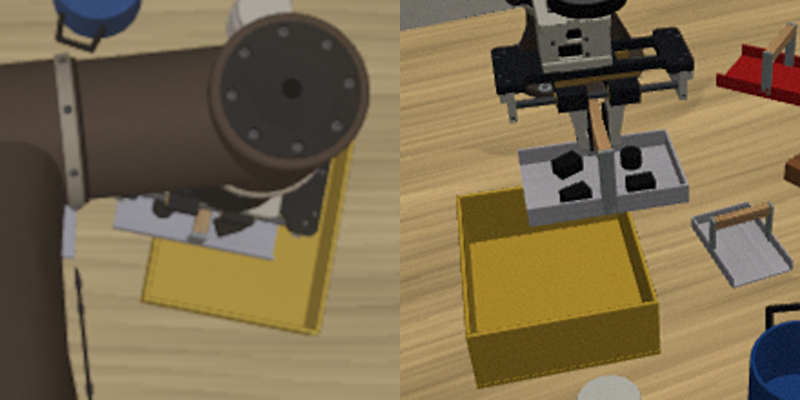

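The tray is level over the tub with all four pieces aboard (right half: 567,163; 575,190; 630,157; 640,182). Its open end points into the tub. Now I tip it gradually.

Call:
apply_moves([
  {"fingers": 0,"delta_pos": [0,0,1],"angular": [-1,0,0]},
  {"fingers": 0,"delta_pos": [0,1,4],"angular": [-3,0,0]},
  {"fingers": 0,"delta_pos": [0,2,8],"angular": [-6,0,0]},
  {"fingers": 0,"delta_pos": [0,3,12],"angular": [-9,0,0]},
  {"fingers": 0,"delta_pos": [0,4,16],"angular": [-12,0,0]},
  {"fingers": 0,"delta_pos": [0,5,20],"angular": [-15,0,0]},
  {"fingers": 0,"delta_pos": [0,6,24],"angular": [-17,0,0]},
  {"fingers": 0,"delta_pos": [0,7,27],"angular": [-19,0,0]},
  {"fingers": 0,"delta_pos": [0,7,29],"angular": [-21,0,0]},
  {"fingers": 0,"delta_pos": [0,8,30],"angular": [-23,0,0]},
])

```text
clock: 8.2
tool_pos: [0.5248, -0.1274, 0.1755]
orientation: [156.9, 0.1, 168.8]
force: [1.2, 0.7, -3.1]
opening: 0.0137
gripper_force: 30.0
```

Call:
apply_moves([
  {"fingers": 0,"delta_pos": [0,0,0],"angular": [-2,0,0]},
  {"fingers": 0,"delta_pos": [0,0,0],"angular": [-4,0,0]},
  {"fingers": 0,"delta_pos": [0,1,0],"angular": [-6,0,0]},
  {"fingers": 0,"delta_pos": [0,2,0],"angular": [-8,0,0]},
  {"fingers": 0,"delta_pos": [0,3,0],"angular": [-10,0,0]},
  {"fingers": 0,"delta_pos": [0,4,0],"angular": [-12,0,0]},
  {"fingers": 0,"delta_pos": [0,4,0],"angular": [-14,0,0]},
  {"fingers": 0,"delta_pos": [0,5,0],"angular": [-16,0,0]},
  {"fingers": 0,"delta_pos": [0,5,0],"angular": [-18,0,0]},
  {"fingers": 0,"delta_pos": [0,6,0],"angular": [-20,0,0]},
])

```text
clock: 9.2
tool_pos: [0.5258, -0.1222, 0.1779]
orientation: [136.8, 0.0, 168.7]
force: [-0.4, -0.0, -2.7]
opening: 0.0136
gripper_force: 30.0
```

Call:
apply_moves([
  {"fingers": 0,"delta_pos": [0,0,0],"angular": [0,0,0]},
  {"fingers": 0,"delta_pos": [0,0,0],"angular": [0,0,0]},
  {"fingers": 0,"delta_pos": [0,0,0],"angular": [0,0,0]},
  {"fingers": 0,"delta_pos": [0,0,0],"angular": [0,0,0]},
  {"fingers": 0,"delta_pos": [0,0,0],"angular": [0,0,0]},
  {"fingers": 0,"delta_pos": [0,0,0],"angular": [0,0,0]},
  {"fingers": 0,"delta_pos": [0,0,0],"angular": [0,0,0]},
  {"fingers": 0,"delta_pos": [0,0,0],"angular": [0,0,0]},
])

```text
clock: 10.0
tool_pos: [0.5257, -0.122, 0.178]
orientation: [137.0, 0.0, 168.7]
force: [-1.0, -0.3, -2.1]
opening: 0.0135
gripper_force: 30.0
```

Run:
```python
from h import *
a=ctrl.snapshot("top")[:,:,::-1]; b=ctrl.snapshot("scene")[:,:,::-1]
f=lambda i:cv2.resize(i,(400,400),interpolation=2)
cv2.imwrite("pics/s5.png",np.hstack([f(a[110:290,240:420]),f(b[120:340,120:340])]))
o=ctrl.get_obs();print(o["tool_pos"],o["orientation"],o["force"],o["joint_pos"])
```

```text
[ 0.5256931  -0.12207149  0.17795086] [1.37001919e+02 5.37880290e-03 1.68705817e+02] [-0.11808726 -0.16800935 -2.41082753] [-24.68641675  21.11050241  -2.79778373 -42.16372803 -81.2533213
 -64.12677231]
```

View pics/s5.png

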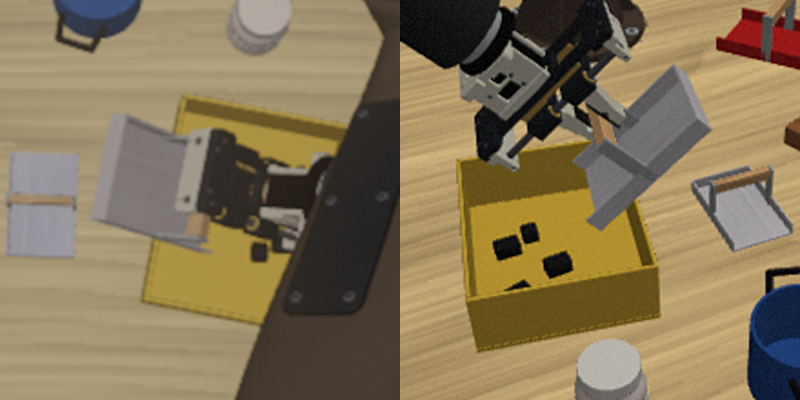

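All four pieces lie in the tub (right half: 507,247; 530,232; 558,264; 517,287) and the tray is empty. I level it while rising.

Call:
apply_moves([
  {"fingers": 0,"delta_pos": [0,3,-3],"angular": [2,0,0]},
  {"fingers": 0,"delta_pos": [0,8,-9],"angular": [6,0,0]},
  {"fingers": 0,"delta_pos": [0,15,-16],"angular": [11,0,0]},
  {"fingers": 0,"delta_pos": [0,22,-23],"angular": [17,0,0]},
  {"fingers": 0,"delta_pos": [0,29,-31],"angular": [23,0,0]},
  {"fingers": 0,"delta_pos": [0,36,-38],"angular": [29,0,0]},
  {"fingers": 0,"delta_pos": [0,43,-45],"angular": [35,0,0]},
  {"fingers": 0,"delta_pos": [0,49,-52],"angular": [40,0,0]},
  {"fingers": 0,"delta_pos": [0,53,-56],"angular": [43,0,0]},
  {"fingers": 0,"delta_pos": [0,55,-58],"angular": [43,0,0]},
])

```text
clock: 11.1
tool_pos: [0.5256, -0.1199, 0.2582]
orientation: [-180.0, -0.0, 168.9]
force: [-0.5, 0.9, -3.0]
opening: 0.0137
gripper_force: 30.0
```

Run:
```python
from h import *
np.set_printoptions(precision=4,suppress=True)
q=np.array([(560,268),(698,335),(490,315)])
q=np.c_[300+(q[:,0]-400)/2.857,80+q[:,1]/2.857]
t=cast("scene",q,.03);print(t,t[1:].mean(0))
e=t[1]-t[0];print(np.degrees(np.arctan2(e[1],e[0])),np.linalg.norm(e))
```

```text
[[0.3974 0.2521 0.03  ]
 [0.5344 0.3046 0.03  ]
 [0.4336 0.1582 0.03  ]] [0.484  0.2314 0.03  ]
20.95787026485128 0.14677600077967337
```

Call:
apply_moves([
  {"fingers": 0,"delta_pos": [1,4,0],"angular": [0,0,-1]},
  {"fingers": 0,"delta_pos": [4,13,0],"angular": [0,0,-4]},
  {"fingers": 0,"delta_pos": [9,28,0],"angular": [0,0,-9]},
  {"fingers": 0,"delta_pos": [15,46,0],"angular": [0,0,-15]},
  {"fingers": 0,"delta_pos": [21,66,0],"angular": [0,0,-22]},
  {"fingers": 0,"delta_pos": [28,87,0],"angular": [0,0,-29]},
  {"fingers": 0,"delta_pos": [35,108,0],"angular": [0,0,-36]},
  {"fingers": 0,"delta_pos": [42,129,0],"angular": [0,0,-43]},
  {"fingers": 0,"delta_pos": [49,150,0],"angular": [0,0,-50]},
  {"fingers": 0,"delta_pos": [54,169,0],"angular": [0,0,-56]},
])

```text
clock: 12.1
tool_pos: [0.5055, 0.0554, 0.2574]
orientation: [179.9, 0.0, -135.1]
force: [0.4, 0.2, -3.1]
opening: 0.0137
gripper_force: 30.0
```

Call:
apply_moves([
  {"fingers": 0,"delta_pos": [-11,14,0],"angular": [0,0,-6]},
  {"fingers": 0,"delta_pos": [-24,30,0],"angular": [0,0,-12.5]},
  {"fingers": 0,"delta_pos": [-38,47,0],"angular": [0,0,-19.5]},
  {"fingers": 0,"delta_pos": [-52,65,0],"angular": [0,0,-27]},
  {"fingers": 0,"delta_pos": [-66,83,0],"angular": [0,0,-34.5]},
  {"fingers": 0,"delta_pos": [-79,100,0],"angular": [0,0,-42]},
  {"fingers": 0,"delta_pos": [-91,115,0],"angular": [0,0,-48.5]},
  {"fingers": 0,"delta_pos": [-101,128,0],"angular": [0,0,-53.5]},
  {"fingers": 0,"delta_pos": [-108,136,0],"angular": [0,0,-57]},
  {"fingers": 0,"delta_pos": [-110,139,0],"angular": [0,0,-58]},
])

```text
clock: 13.1
tool_pos: [0.4863, 0.2314, 0.2572]
orientation: [179.9, 0.1, -77.2]
force: [0.2, -0.2, -2.1]
opening: 0.0138
gripper_force: 30.0
```

Call:
apply_moves([
  {"fingers": 0,"delta_pos": [0,0,0],"angular": [0,0,0]},
  {"fingers": 0,"delta_pos": [0,0,0],"angular": [0,0,0]},
  {"fingers": 0,"delta_pos": [0,0,0],"angular": [0,0,0]},
  {"fingers": 0,"delta_pos": [0,0,0],"angular": [0,0,0]},
  {"fingers": 0,"delta_pos": [0,0,0],"angular": [0,0,0]},
])

```text
clock: 13.6
tool_pos: [0.4864, 0.2307, 0.2579]
orientation: [-180.0, 0.0, -77.3]
force: [-0.7, -0.7, -2.2]
opening: 0.0135
gripper_force: 30.0
```

Run:
```python
from h import *
b=ctrl.snapshot("scene")[:,:,::-1]; a=ctrl.snapshot("top")[:,:,::-1]
f=lambda i:cv2.resize(i,(400,400),interpolation=2)
cv2.imwrite("pics/s6.png",np.hstack([f(a[90:280,230:420]),cv2.resize(b[50:330,150:430],(400,400))]))
o=ctrl.get_obs();print(o["tool_pos"],o["orientation"],o["force"],o["qvel"])
```

```text
[0.48638916 0.23089295 0.25789261] [-1.79995591e+02  6.84837278e-03 -7.73164499e+01] [-0.75984059  0.46237107 -2.18163644] [ 0.15614156  0.01051666 -0.02216912  0.05535104 -0.0242233   0.0002182 ]
```

View pics/s6.png

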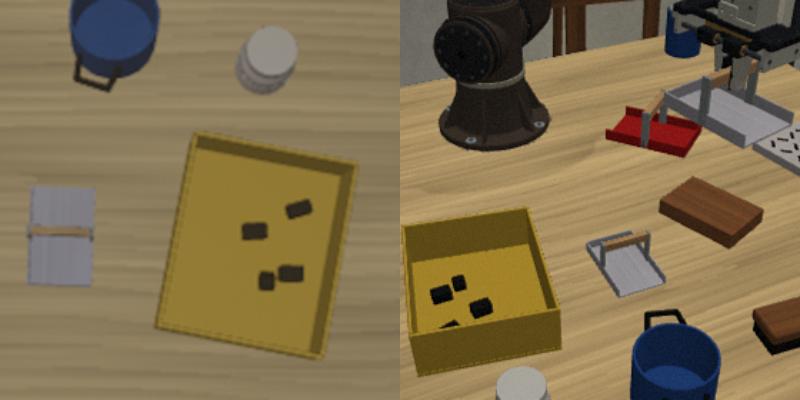

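The four pieces are in the tub (left half: 255,231; 299,209; 267,281; 291,273). The empty tray is held level above the block (right half: tray 735,105; block 710,210), and the tub and other things have not moved.

```bash
python3 -c "
from plant import ctrl
print(ctrl.close_job())"
```

```text
the job is handed in; nothing more can be done
None
```

The job is done and handed in at about 14 s: all four graphite pieces are in the tub, and the empty tray is held level and still by its bar above the block, its underside about 20 cm above the bench.

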